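# Sweep the brass offcuts into the catch tray

### The arm

A 6-joint arm with a two-finger parallel gripper is mounted at the origin on the work surface. World frame = base frame: x ahead of the robot, y to its left, z up, the work surface at z = 0. Lengths are in m, angles in rad, forces in N, time in s.
With the tool pointing down it reaches from about 0.35 to 0.975 m from the base axis. Payload 4.9 kg.
Tool frame: the origin (TCP) lies at the very end of the fingers, on their centre line; the grasp point (between the pads) lies ctrl.grip_point_offset behind it (ctrl.grip_point_offset is the distance from the TCP to the grasp point, in m); z points along the fingers, y is the line along which they close (so a half turn about z gives the same grasp; the last joint's range is limited). The gripper opens to 85 mm and grips with 20 to 120 N. Pads are 22 mm wide; open, the fingers measure 114 mm over their backs; the gripper's body (76 mm by 85 mm) begins 54 mm behind the grasp point. The pads swing forward as they close: fully open they stand 13 mm farther back than shut.
Start: joints at [-1.23, 0.053, 1.613, -0, 1.476, -0.119], TCP at [0.277, -0.56, 0.231] pointing down, gripper open.
Joint ranges: [-3.01, 3.01], [-1.01, 2.22], [0.06, 2.58], [-1.02, 4.17], [0.09, 2.62], [-3.14, 3.14]. Speed limits (rad/s): [2.57, 2.57, 3.14, 3.14, 3.14, 3.14].

### API

Orientations are given as a rotation vector (axis times angle).
In Python, from station import ctrl gives the robot as it stands. The module is installed in compiled form; this text tells all that it offers.
- The arm moves only by the tool drive_tool, never from a script. Its argument "steps" is a list of rows, each an object with "translation": the shift along the tool's x, y, z normalised to -1 to 1, where 1 is 4 cm, a list of three; "angular": the turn, a rotation vector about the tool's x, y, z normalised to -1 to 1, where 1 is 8 degrees, a list of three; "gripper": the opening, from 0 (shut) to 1 (fully open). In form: [{"translation": [dx, dy, dz], "angular": [wx, wy, wz], "gripper": gripper}, ...]. A call has 1 to 8 rows; each row shifts and turns the commanded pose from where the row before left it, along the tool's axes as they then stand; what a row does not reach is not made up. A row lasts 1/8 s, in which the tool goes at most 62.5 mm and 10.7 degrees, less where a joint would pass 70% of its speed; a pose out of reach is approached as far as the arm can. A call with a number of a shift or a turn outside -1 to 1 is refused whole. A call with a gripper value outside its range is refused whole. The fingers move at their own pace and stop on an object; "force" is the grip in N (left out, the last holds). Time passes only in rows, so rows that do not move let the fingers close. It gives the time, the measured TCP pose, the force, the opening and the grip force at its end, in the units of the state.
- ctrl.get_obs(): the state, without advancing time (a new reading comes with each control period).
- ctrl.get_image(name): name is "side" or "top"; returns a dict with "color" (384x512x3 uint8, red, green, blue), "depth" (384x512 float32, m along the optical axis (not along the pixel's ray), 0 where there is no reading), "fx", "fy", "cx", "cy" (pixels), "k1" (the pictures are not rectified: a ray, as slopes to the right and down, at radius r is drawn at 1 + k1 r^2 times it, then the intrinsics apply), "R" (3x3) and "t" (3): a world point X has camera coordinates R X + t. Camera axes: x right, y down, z forward; pixel columns grow to the right and rows downward; lengths in m; the calibration is good to about 2 mm. A picture is of the moment at which its call begins.
- ctrl.finish_job(): hands the job in; it is judged then, once.
The state is a dict: "t": time; "q": joint angles; "dq": joint speeds; "effort": joint torques, N m; "tool_pos": TCP position; "tool_rot": TCP orientation; "contact_force": force on the tool from outside, world axes, zero at the start; "wrist_torque": the same for the moment, N m; "opening": finger opening in m; "grip_force": force on a finger pad.
Only numpy, scipy, OpenCV 4.12 (cv2) and the standard library are available. Lean on these libraries where they do the work, as an engineer would, in place of code of your own. Each camera call takes 0.05 s, during which the arm holds its last target. There are 200 camera calls.

### The job

Clear the jeweller's soldering board: with closed fingers, sweep the three solid brass offcuts (round button, square slug and short bar stub) over the board's open edge into the plain, undivided catch tray beside it. Only push them along the board, never lift or carry them, and leave the crucible, the finished ring and everything else on the bench where it is.

Things in the scene. Friction and masses are not known exactly. Their poses are not given: they have to be found in the camera images.
- board: Pale soldering board, fixed, 230 (own x) x 260 (own y) x 30 mm high. Origin at the centre of its underside, on the bench; its top is 30 mm above the origin. Along its two x edges runs a dark wooden strip 12 mm wide standing 8 mm above the top; the two ends at own y = +130 and -130 mm are open. Its yaw on the bench varies.
- catch_tray: Plain open aluminium tray without partitions, fixed, 230 (x) x 100 (y) x 24 mm high, walls 3 mm, floor 3 mm thick. It stands 2 mm off one open end of the board, parallel to it, at own y of the board either +182 or -182 mm (varies); its rim is 6 mm below the board's top. Origin: centre of its underside, on the bench.
- ring_tray: Tray of the same size and metal, but split by partitions into ten cells with small rings in some of them; fixed at the other open end of the board. Nothing belongs in it. Origin: centre of its underside.
- button: Offcut: solid brass round button, 24 mm diameter, 12 mm high, chamfered top, about 40 g, lying loose on the board. Origin: centre of its underside. Offcuts lie in different lanes along the board's y: the three offcuts and the crucible occupy, in varying order, the four lanes at board x about -72, -24, +24 and +72 mm, within 35 mm of the board's middle along y.
- slug: Offcut: solid brass square slug, 20 x 20 x 12 mm high, about 40 g, loose on the board, any yaw. Origin: centre of its underside.
- stub: Offcut: solid brass bar stub, 30 (x) x 14 (y) x 12 mm high, about 40 g, loose on the board, any yaw. Origin: centre of its underside.
- crucible: Bystander: small open steel cup, 32 mm diameter at the rim, 32 mm high, about 80 g, standing loose on the board in one of the four lanes. Origin: centre of its underside.
- finished_ring: Bystander: finished brass finger ring with a hole through it, 23 mm outside diameter, 7 mm high, lying flat and loose on the board in the crucible's lane, 55 to 70 mm from the crucible towards the board's +y. Origin: centre of its underside.
- bangle: Bystander: brass bangle, 66 mm diameter, 10 mm high, loose on the bench beyond the board. Origin: centre of its underside.
- flux_jar: Bystander: amber glass jar, 48 mm diameter, 55 mm high, loose on the bench beyond the board. Origin: centre of its underside.
- tweezers: Bystander: steel tweezers, 120 mm long, 6 mm high, loose on the bench left of the board. Origin: middle of the underside, at bench height.
- hammer: Bystander: small hammer, 220 mm long, lying loose on the bench right of the board. Origin: at bench height under the middle of its length; its long axis is x, the head at +x.

How it is judged:
By the outcome, as a careful person would: the job done as asked, in the order asked, and still so for the second after the job is handed in, with the robot touching nothing.
It also fails if it takes over 48 s, if anything falls off the work surface, if the arm or the gripper's body presses on something with over 40 N, if the wrist force passes 120 N, or if a joint passes its speed limit or range.

## Working session

There is one attempt and no reset: what is moved stays moved. The work goes in short steps, Python scripts to look and compute and a tool call to move; the robot and the scene stay as the last step left them, time stands still between calls to the robot, and variables do not carry over. Pictures are saved under pics/ and viewed, at most 10 in all, crops included, and the job is handed in when it is done.

Besides the shell and the picture viewer there is one more tool, called as a command line: name --argument value ..., lists and objects as JSON in quotes. drive_tool: Moves the arm, as the interface text tells. Its arguments: {"type":"object","properties":{"steps":{"type":"array"},"force":{"type":"number"}},"required":["steps"]}

```bash
mkdir -p pics; cat > h.py <<'E'
import numpy as np, cv2
from station import ctrl
def ray(im,uv):
    uv=np.atleast_2d(np.float64(uv))
    d=np.c_[(uv[:,0]-im["cx"])/im["fx"],(uv[:,1]-im["cy"])/im["fy"]]
    s=d.copy()
    for _ in range(10): s=d/(1+im["k1"]*(s**2).sum(1,keepdims=True))
    R=np.array(im["R"]);t=np.array(im["t"])
    return -R.T@t,np.c_[s,np.ones(len(s))]@R
def plane(im,uv,z):
    o,d=ray(im,uv); return o+d*((z-o[2])/d[:,2])[:,None]
def cloud(im):
    h,w=im["depth"].shape;v,u=np.mgrid[:h,:w]
    o,d=ray(im,np.c_[u.ravel(),v.ravel()])
    P=o+d*im["depth"].reshape(-1,1); P[im["depth"].ravel()==0]=np.nan
    return P.reshape(h,w,3)
E
python3 - <<'E'
from h import *
import pickle
for n in("top","side"):
    im=ctrl.get_image(n); pickle.dump(im,open(n+".pkl","wb"))
    cv2.imwrite(f"pics/{n}0.png",cv2.resize(im["color"][:,:,::-1],(800,600),interpolation=cv2.INTER_CUBIC))
    print(n,im["fx"],im["k1"],-np.array(im["R"]).T@im["t"])
o=ctrl.get_obs();print(o["t"],o["tool_pos"],o["tool_rot"],o["opening"],ctrl.grip_point_offset)
E
```

```text
top 493.1703621512171 -0.16480898500544564 [0.29613298 0.00502725 1.64982058]
side 440.64325647874404 -0.15746749868028523 [0.17619076 0.79330406 0.81569596]
0.1 [ 0.27717173 -0.55955289  0.2301766 ] [-3.05711589e+00 -7.15536813e-01  3.22003010e-04] 0.0851483502007399 0.0187
```

View pics/top0.png

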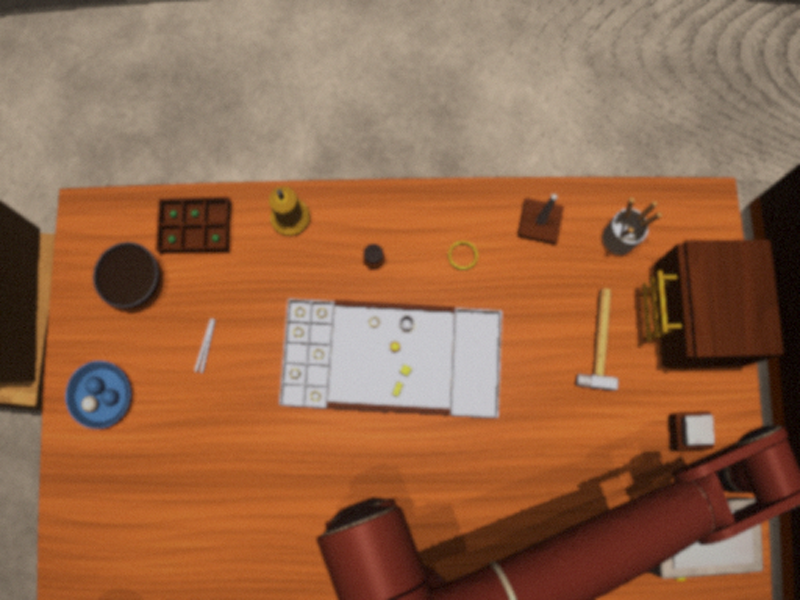

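View pics/side0.png

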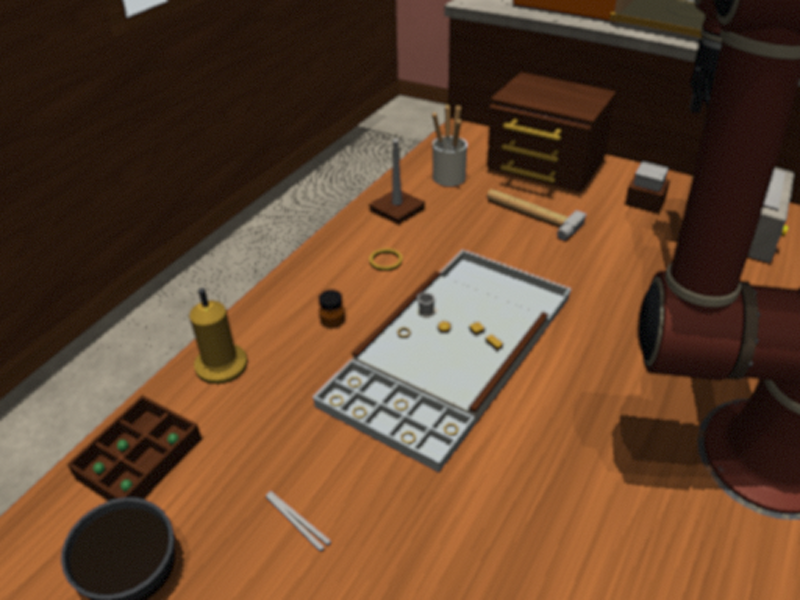

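The top view shows the ring tray at the left end (305,353) and the plain tray at the right end (477,362), so the sweep goes towards world -y. The button is at (395,347), slug (405,370), stub (398,388), crucible (406,323) and ring (374,322). The side view shows the same layout.

```bash
cat > m.py <<'E'
from h import *
import pickle
T=pickle.load(open("top.pkl","rb"));S=pickle.load(open("side.pkl","rb"))
def blobs(im,x0,x1,y0,y1):
    hsv=cv2.cvtColor(im["color"],cv2.COLOR_RGB2HSV)
    m=((hsv[...,0]>18)&(hsv[...,0]<36)&(hsv[...,1]>90)).astype(np.uint8)
    k=np.zeros_like(m);k[int(y0*.64):int(y1*.64),int(x0*.64):int(x1*.64)]=1
    n,l,st,c=cv2.connectedComponentsWithStats(m*k)
    out=[]
    for i in range(1,n):
        if st[i,4]>12:
            cn=cv2.findContours((l==i).astype(np.uint8),0,2)[0][0]
            out.append((c[i],st[i,4],cn[:,0]))
    return out
A=blobs(T,340,450,312,402);B=blobs(S,380,520,300,370)
for c,a,cn in A:
    p=plane(T,c,.042)[0]; b=cv2.minAreaRect(np.float32(plane(T,cn,.042)[:,:2])*1000)
    print("top",c.round(1),a,p.round(4),np.round(b[1],1),round(b[2],1))
for c,a,cn in B: print("side",c.round(1),a,plane(S,c,.038)[0].round(4))
for c,a,_ in A:
  for d,e,_ in B:
    o1,r1=ray(T,c);o2,r2=ray(S,d);M=np.c_[r1[0],-r2[0]];s=np.linalg.lstsq(M,o2-o1,rcond=None)[0]
    g=o1+r1[0]*s[0]-o2-r2[0]*s[1]
    if np.linalg.norm(g)<.006: print("tri",((o1+r1[0]*s[0]+o2+r2[0]*s[1])/2).round(4),np.linalg.norm(g).round(4))
# board corners (strip ends) and tray corners by white mask
hsv=cv2.cvtColor(T["color"],cv2.COLOR_RGB2HSV)
m=(hsv[...,1]<70).astype(np.uint8);k=np.zeros_like(m);k[180:280,170:330]=1;m*=k
n,l,st,c=cv2.connectedComponentsWithStats(m)
for i in range(1,n):
    if st[i,4]>300:
        cn=cv2.findContours((l==i).astype(np.uint8),0,2)[0][0][:,0]
        b=cv2.minAreaRect(np.float32(plane(T,cn,.028)[:,:2])*1000);print("white",st[i],np.round(b[0],1),np.round(b[1],1),round(b[2],2))
P=cloud(T)
for uv in((420,380),(475,360),(406,323),(374,322),(395,347)):
    u,v=int(uv[0]*.64),int(uv[1]*.64);print(uv,P[v,u].round(4),T["color"][v,u],"max z",np.nanmax(P[v-5:v+6,u-5:u+6,2]).round(3))
for uv in((406,323),(374,322)):
    print(plane(T,np.array(uv)*.64,.04)[0].round(4))
cv2.imwrite("pics/crop.png",cv2.resize(T["color"][185:275,172:330,::-1],(790,450),interpolation=cv2.INTER_CUBIC))
E
python3 m.py
```

```text
top [252.2 221.5] 28 [0.5534 0.0104 0.042 ] [16.5 16.4] 43.7
top [259.3 236.6] 25 [ 0.5029 -0.0121  0.042 ] [16.2 14.8] 62.3
top [253.9 248.6] 27 [0.4635 0.0063 0.042 ] [10.2 24.9] 62.6
side [284.  208.5] 38 [0.5551 0.0122 0.038 ]
side [304.7 209.5] 46 [ 0.5051 -0.01    0.038 ]
side [315.7 218.2] 52 [0.4662 0.0069 0.038 ]
tri [0.555  0.0107 0.0366] 0.0015
tri [ 0.5047 -0.0118  0.0364] 0.0022
tri [0.4651 0.0066 0.0378] 0.0023
white [ 179  192  142   75 8899] [532.   17.5] [460.4 229.1] 85.76
(420, 380) [ 0.4821 -0.0403  0.0346] [195 196 202] max z 0.038
(475, 360) [ 0.5272 -0.1635  0.0047] [197 195 201] max z 0.013
(406, 323) [ 0.6069 -0.013   0.0326] [187 186 190] max z 0.066
(374, 322) [0.6097 0.054  0.024 ] [196 195 195] max z 0.04
(395, 347) [0.5529 0.0112 0.0346] [195 189  69] max z 0.049
[ 0.603  -0.0157  0.04  ]
[0.6063 0.0523 0.04  ]
```

View pics/crop.png

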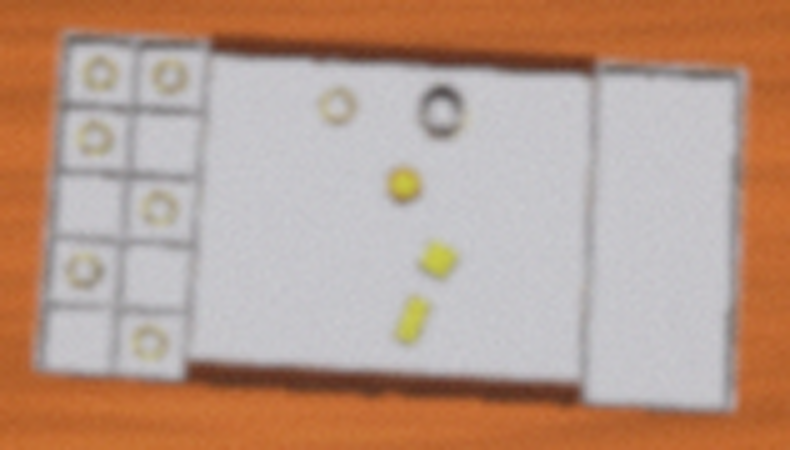

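The crop confirms it: board yaw is about -4.2°, and the three offcuts sit in clear lanes. The crucible (442,110) and ring (337,105) share the far lane, the strips are at the top and bottom, and the plain tray is on the right. I'll turn the tool and shut the fingers first.

drive_tool --steps '[{"translation": [0,0,0],"angular": [0,0,-1],"gripper": 0},{"translation": [0,0,0],"angular": [0,0,-1],"gripper": 0},{"translation": [0,0,0],"angular": [0,0,-1],"gripper": 0},{"translation": [0,0,0],"angular": [0,0,-1],"gripper": 0},{"translation": [0,0,0],"angular": [0,0,-1],"gripper": 0},{"translation": [0,0,0],"angular": [0,0,-1],"gripper": 0},{"translation": [0,0,0],"angular": [0,0,-1],"gripper": 0},{"translation": [0,0,0],"angular": [0,0,-0.43],"gripper": 0}]'

```text
t: 1.1
tool_pos: [0.2772, -0.5597, 0.2305]
tool_rot: [-2.298, -2.14, -0.001]
contact_force: [-0.3, -0.0, -0.0]
opening: 0.0002
grip_force: 0.0
```

```bash
cat > g.py <<'E'
from h import *
import sys
from scipy.spatial.transform import Rotation as Ro
th=np.radians(-4.24);C=np.array([.532,.0175,0]);B=np.array([[np.cos(th),-np.sin(th),0],[np.sin(th),np.cos(th),0],[0,0,1]])
o=ctrl.get_obs();R=Ro.from_rotvec(o["tool_rot"]).as_matrix()
print("t",o["t"],"board pos",(B.T@(o["tool_pos"]-C)).round(4),"q",np.round(o["q"],2),"open",round(o["opening"],4),"F",np.round(o["contact_force"],1))
print("axes in board\n",(B.T@R).round(3))
p=o["tool_pos"]
for a in sys.argv[1:]:
    g=C+B@np.array(eval(a)); print(a,"units",(R.T@(g-p)/.04).round(2)); p=g
E
python3 g.py "(.023,.034,.23)" "(.023,.034,.034)" "(.023,-.15,.034)"
```

```text
t 1.1 board pos [-0.2114 -0.5945  0.2305] q [-1.23  0.05  1.61  0.    1.48 -1.16] open 0.0002 F [-0.3 -0.  -0. ]
axes in board
 [[-0.003  1.    -0.001]
 [ 1.     0.003  0.001]
 [ 0.001 -0.001 -1.   ]]
(.023,.034,.23) units [15.69  5.91  0.03]
(.023,.034,.034) units [-0.01  0.    4.9 ]
(.023,-.15,.034) units [-4.6  -0.01 -0.01]
```

drive_tool --steps '[{"translation": [0.98,0.37,0],"angular": [0,0,0],"gripper": 0},{"translation": [0.98,0.37,0],"angular": [0,0,0],"gripper": 0},{"translation": [0.98,0.37,0],"angular": [0,0,0],"gripper": 0},{"translation": [0.98,0.37,0],"angular": [0,0,0],"gripper": 0},{"translation": [0.98,0.37,0],"angular": [0,0,0],"gripper": 0},{"translation": [0.98,0.37,0],"angular": [0,0,0],"gripper": 0},{"translation": [0.98,0.37,0],"angular": [0,0,0],"gripper": 0},{"translation": [0.98,0.37,0],"angular": [0,0,0],"gripper": 0}]'

```text
t: 2.1
tool_pos: [0.4187, -0.2546, 0.2308]
tool_rot: [-2.301, -2.138, 0.0]
contact_force: [0.3, 0.7, -1.6]
opening: -0.0002
grip_force: 0.0
```

drive_tool --steps '[{"translation": [0.98,0.37,0],"angular": [0,0,0],"gripper": 0},{"translation": [0.98,0.37,0],"angular": [0,0,0],"gripper": 0},{"translation": [0.98,0.37,0],"angular": [0,0,0],"gripper": 0},{"translation": [0.98,0.37,0],"angular": [0,0,0],"gripper": 0},{"translation": [0.98,0.37,0],"angular": [0,0,0],"gripper": 0},{"translation": [0.98,0.37,0],"angular": [0,0,0],"gripper": 0},{"translation": [0.98,0.37,0],"angular": [0,0,0],"gripper": 0},{"translation": [0.98,0.37,0],"angular": [0,0,0],"gripper": 0}]'

```text
t: 3.1
tool_pos: [0.5597, 0.0494, 0.2308]
tool_rot: [-2.301, -2.138, 0.001]
contact_force: [0.4, -0.3, 0.1]
opening: 0.0001
grip_force: 0.0
```

```bash
python3 g.py "(.023,.034,.075)" "(.023,.034,.034)" "(.023,-.15,.034)"
```

```text
t 3.1 board pos [0.0253 0.0338 0.2308] q [-0.04 -0.1   1.76 -0.    1.48  0.03] open 0.0001 F [ 0.4 -0.3  0.1]
axes in board
 [[-0.     1.    -0.001]
 [ 1.     0.    -0.   ]
 [-0.    -0.001 -1.   ]]
(.023,.034,.075) units [ 0.   -0.06  3.89]
(.023,.034,.034) units [0.   0.   1.02]
(.023,-.15,.034) units [-4.6 -0.   0. ]
```

drive_tool --steps '[{"translation": [0,-0.06,0.8],"angular": [0,0,0],"gripper": 0},{"translation": [0,0,0.9],"angular": [0,0,0],"gripper": 0},{"translation": [0,0,0.9],"angular": [0,0,0],"gripper": 0},{"translation": [0,0,0.9],"angular": [0,0,0],"gripper": 0},{"translation": [0,0,0.7],"angular": [0,0,0],"gripper": 0},{"translation": [0,0,0.5],"angular": [0,0,0],"gripper": 0},{"translation": [0,0,0.2],"angular": [0,0,0],"gripper": 0},{"translation": [0,0,0],"angular": [0,0,0],"gripper": 0}]'

```text
t: 4.1
tool_pos: [0.5573, 0.0482, 0.0353]
tool_rot: [-2.302, -2.138, 0.0]
contact_force: [-0.2, 0.3, -0.4]
opening: -0.0
grip_force: 0.0
```

```bash
python3 g.py; python3 - <<'E'
from h import *
im=ctrl.get_image("side");cv2.imwrite("pics/s1.png",cv2.resize(im["color"][150:310,190:400,::-1],(788,600),interpolation=cv2.INTER_CUBIC))
E
```

```text
t 4.1 board pos [0.023  0.0325 0.0353] q [-0.05  0.1   1.91  0.    1.13  0.03] open -0.0 F [-0.2  0.3 -0.4]
axes in board
 [[-0.  1. -0.]
 [ 1.  0.  0.]
 [ 0. -0. -1.]]
```

View pics/s1.png

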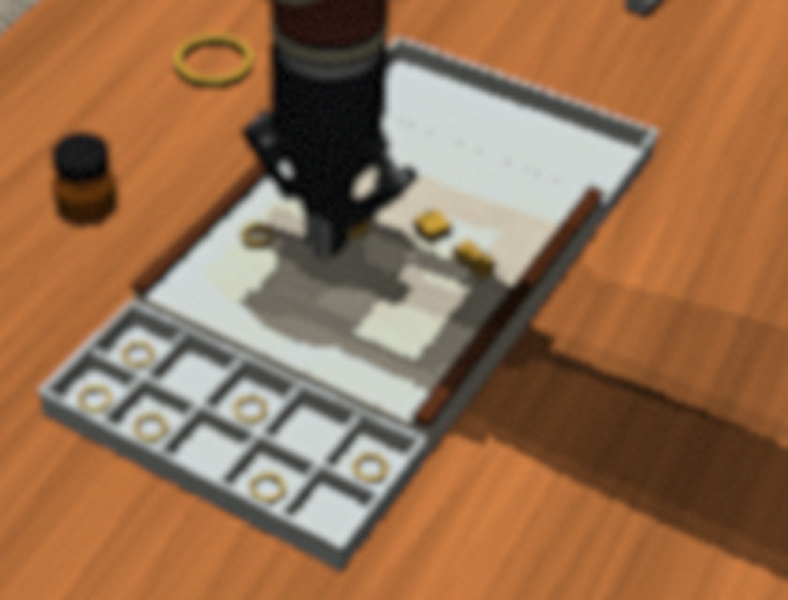

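The side view shows the closed fingertips at (325,250) just behind the button (360,228), with the knuckles spreading sideways. Before sweeping past the crucible, I'll use the depth data to check the knuckle clearance.

```bash
python3 - <<'E'
from h import *
th=np.radians(-4.24);C=np.array([.532,.0175,0]);B=np.array([[np.cos(th),-np.sin(th),0],[np.sin(th),np.cos(th),0],[0,0,1]])
im=ctrl.get_image("side");P=cloud(im).reshape(-1,3);c=im["color"].reshape(-1,3)
Q=(P-C)@B-[.023,.0325,.0353]
k=(abs(Q[:,1])<.04)&(abs(Q[:,0])<.09)&(c.max(1)<70)
for z in np.arange(0,.12,.01):
    q=Q[k&(Q[:,2]>z)&(Q[:,2]<z+.01)]
    if len(q)>3: print(round(z,2),len(q),np.percentile(q[:,0],[2,98]).round(3),np.percentile(q[:,1],[2,50,98]).round(3))
E
```

```text
0.0 31 [-0.01   0.085] [-0.037 -0.019  0.019]
0.01 35 [-0.011  0.013] [-0.005  0.009  0.013]
0.02 26 [-0.012  0.008] [-0.005  0.009  0.013]
0.03 29 [-0.012  0.008] [0.001 0.01  0.013]
0.04 28 [-0.027  0.016] [0.003 0.011 0.015]
0.05 84 [-0.033  0.029] [-0.007  0.011  0.015]
0.06 63 [-0.039  0.043] [-0.007  0.012  0.018]
0.07 86 [-0.046  0.05 ] [-0.002  0.012  0.019]
0.08 95 [-0.051  0.055] [0.003 0.012 0.019]
0.09 123 [-0.058  0.056] [-0.003  0.011  0.022]
0.1 119 [-0.044  0.037] [-0.     0.012  0.021]
0.11 44 [-0.038  0.038] [-0.003  0.01   0.014]
```

Clear: the fingers stay within ±13 mm up to 40 mm above the tip, and the crucible's rim is only 27 mm above it. Sweeping the button.

drive_tool --steps '[{"translation": [-0.2,0,0.04],"angular": [0,0,0],"gripper": 0},{"translation": [-0.25,0,0],"angular": [0,0,0],"gripper": 0},{"translation": [-0.3,0,0],"angular": [0,0,0],"gripper": 0},{"translation": [-0.3,0,0],"angular": [0,0,0],"gripper": 0},{"translation": [-0.3,0,0],"angular": [0,0,0],"gripper": 0},{"translation": [-0.3,0,0],"angular": [0,0,0],"gripper": 0},{"translation": [-0.3,0,0],"angular": [0,0,0],"gripper": 0},{"translation": [-0.3,0,0],"angular": [0,0,0],"gripper": 0}]'

```text
t: 5.2
tool_pos: [0.5505, -0.0424, 0.0337]
tool_rot: [-2.302, -2.138, -0.0]
contact_force: [0.4, 0.1, 0.2]
opening: 0.0002
grip_force: 0.2
```

```bash
python3 g.py "(.023,-.155,.034)"; python3 - <<'E'
from h import *
im=ctrl.get_image("side");cv2.imwrite("pics/s2.png",cv2.resize(im["color"][150:310,190:400,::-1],(788,600),interpolation=cv2.INTER_CUBIC))
E
```

```text
t 5.2 board pos [ 0.0229 -0.0583  0.0337] q [-0.21  0.09  1.93  0.    1.12 -0.14] open 0.0002 F [0.4 0.1 0.2]
axes in board
 [[-0.  1.  0.]
 [ 1.  0.  0.]
 [ 0.  0. -1.]]
(.023,-.155,.034) units [-2.42  0.   -0.01]
```

View pics/s2.png

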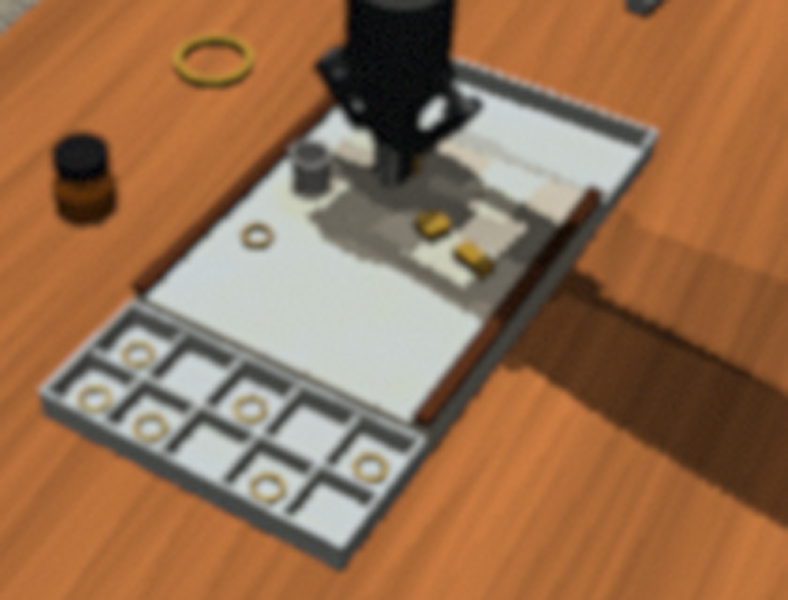

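The button is ahead of the finger at about (415,168), and the crucible (310,168) and ring (257,236) haven't moved. I'll carry on over the edge.

drive_tool --steps '[{"translation": [-0.3,0,0],"angular": [0,0,0],"gripper": 0},{"translation": [-0.3,0,0],"angular": [0,0,0],"gripper": 0},{"translation": [-0.3,0,0],"angular": [0,0,0],"gripper": 0},{"translation": [-0.3,0,0],"angular": [0,0,0],"gripper": 0},{"translation": [-0.3,0,0],"angular": [0,0,0],"gripper": 0},{"translation": [-0.3,0,0],"angular": [0,0,0],"gripper": 0},{"translation": [-0.3,0,0],"angular": [0,0,0],"gripper": 0},{"translation": [-0.3,0,0],"angular": [0,0,0],"gripper": 0}]'

```text
t: 6.25
tool_pos: [0.5434, -0.1381, 0.0337]
tool_rot: [-2.302, -2.138, 0.0]
contact_force: [-0.1, -0.1, 0.1]
opening: -0.0001
grip_force: 0.0
```

drive_tool --steps '[{"translation": [0,0,-0.8],"angular": [0,0,0],"gripper": 0},{"translation": [0,0,-0.8],"angular": [0,0,0],"gripper": 0},{"translation": [0.3,-0.3,0],"angular": [0,0,0],"gripper": 0},{"translation": [0.9,-0.5,0],"angular": [0,0,0],"gripper": 0},{"translation": [0.9,-0.4,0],"angular": [0,0,0],"gripper": 0},{"translation": [0.9,0,0],"angular": [0,0,0],"gripper": 0},{"translation": [0.8,0,0],"angular": [0,0,0],"gripper": 0},{"translation": [0,0,0],"angular": [0,0,0],"gripper": 0}]'

```text
t: 7.25
tool_pos: [0.5055, 0.0196, 0.0963]
tool_rot: [-2.297, -2.141, 0.002]
contact_force: [-0.2, 0.3, -0.4]
opening: -0.0002
grip_force: 0.0
```

```bash
python3 g.py "(-.0255,.01,.034)" "(-.0255,-.155,.034)"; python3 - <<'E'
from h import *
im=ctrl.get_image("side");cv2.imwrite("pics/s3.png",cv2.resize(im["color"][150:310,190:400,::-1],(788,600),interpolation=cv2.INTER_CUBIC))
E
```

```text
t 7.25 board pos [-0.0266  0.0001  0.0963] q [-0.11 -0.11  2.01  0.    1.25 -0.04] open -0.0002 F [-0.2  0.3 -0.4]
axes in board
 [[-0.004  1.    -0.002]
 [ 1.     0.004  0.   ]
 [ 0.    -0.002 -1.   ]]
(-.0255,.01,.034) units [0.25 0.03 1.56]
(-.0255,-.155,.034) units [-4.12 -0.02 -0.  ]
```

View pics/s3.png

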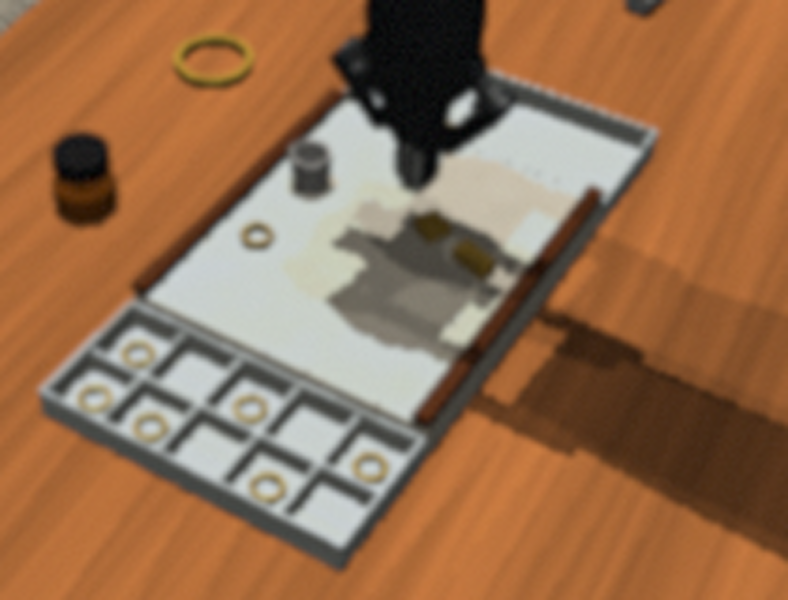

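The button is off the board; the gripper hides the tray there, so I'll check it later. The slug (433,227), stub (473,257), crucible and ring are in place. Next is the slug.

drive_tool --steps '[{"translation": [0.25,0.03,0],"angular": [0,0,0],"gripper": 0},{"translation": [0,0,0.6],"angular": [0,0,0],"gripper": 0},{"translation": [0,0,0.6],"angular": [0,0,0],"gripper": 0},{"translation": [0,0,0.36],"angular": [0,0,0],"gripper": 0},{"translation": [0,0,0],"angular": [0,0,0],"gripper": 0},{"translation": [-0.2,0,0],"angular": [0,0,0],"gripper": 0},{"translation": [-0.3,0,0],"angular": [0,0,0],"gripper": 0},{"translation": [-0.3,0,0],"angular": [0,0,0],"gripper": 0}]'

```text
t: 8.3
tool_pos: [0.5069, -0.0053, 0.0361]
tool_rot: [2.301, 2.137, 0.001]
contact_force: [-0.1, 0.7, 0.0]
opening: -0.0001
grip_force: 0.1
```

drive_tool --steps '[{"translation": [-0.3,0,0],"angular": [0,0,0],"gripper": 0},{"translation": [-0.3,0,0],"angular": [0,0,0],"gripper": 0},{"translation": [-0.3,0,0],"angular": [0,0,0],"gripper": 0},{"translation": [-0.3,0,0],"angular": [0,0,0],"gripper": 0},{"translation": [-0.3,0,0],"angular": [0,0,0],"gripper": 0},{"translation": [-0.3,0,0],"angular": [0,0,0],"gripper": 0},{"translation": [-0.3,0,0],"angular": [0,0,0],"gripper": 0},{"translation": [-0.3,0,0],"angular": [0,0,0],"gripper": 0}]'

```text
t: 9.3
tool_pos: [0.4993, -0.1008, 0.0353]
tool_rot: [2.302, 2.138, -0.0]
contact_force: [0.2, -0.3, 0.8]
opening: -0.0001
grip_force: 0.0
```

```bash
python3 g.py "(-.0255,-.155,.034)" "(-.0255,-.155,.094)" "(-.066,.028,.094)"
```

```text
t 9.3 board pos [-0.0239 -0.1204  0.0353] q [-0.35 -0.01  2.03 -0.    1.12 -0.27] open -0.0001 F [ 0.2 -0.3  0.8]
axes in board
 [[-0.  1. -0.]
 [ 1.  0. -0.]
 [-0. -0. -1.]]
(-.0255,-.155,.034) units [-0.86 -0.04  0.03]
(-.0255,-.155,.094) units [-0.  -0.  -1.5]
(-.066,.028,.094) units [ 4.58 -1.01 -0.  ]
```

drive_tool --steps '[{"translation": [-0.3,0,0],"angular": [0,0,0],"gripper": 0},{"translation": [-0.3,0,0],"angular": [0,0,0],"gripper": 0},{"translation": [-0.25,0,0],"angular": [0,0,0],"gripper": 0},{"translation": [0,0,0],"angular": [0,0,0],"gripper": 0},{"translation": [0,0,-0.8],"angular": [0,0,0],"gripper": 0},{"translation": [0,0,-0.7],"angular": [0,0,0],"gripper": 0},{"translation": [0.4,-0.3,0],"angular": [0,0,0],"gripper": 0},{"translation": [0.8,-0.7,0],"angular": [0,0,0],"gripper": 0}]'

```text
t: 10.3
tool_pos: [0.4599, -0.0822, 0.0949]
tool_rot: [-2.302, -2.137, -0.0]
contact_force: [-0.7, 0.7, -0.4]
opening: -0.0003
grip_force: 0.0
```

drive_tool --steps '[{"translation": [0.9,0,0],"angular": [0,0,0],"gripper": 0},{"translation": [0.9,0,0],"angular": [0,0,0],"gripper": 0},{"translation": [0.9,0,0],"angular": [0,0,0],"gripper": 0},{"translation": [0.7,0,0],"angular": [0,0,0],"gripper": 0},{"translation": [0,0,0],"angular": [0,0,0],"gripper": 0}]'

```text
t: 10.92
tool_pos: [0.4687, 0.0546, 0.0937]
tool_rot: [-2.296, -2.141, 0.003]
contact_force: [0.3, -0.8, -0.3]
opening: 0.0001
grip_force: 0.0
```

```bash
python3 g.py "(-.066,.028,.034)" "(-.066,-.155,.034)"; python3 - <<'E'
from h import *
im=ctrl.get_image("side");cv2.imwrite("pics/s4.png",cv2.resize(im["color"][150:310,190:400,::-1],(788,600),interpolation=cv2.INTER_CUBIC))
E
```

```text
t 10.925 board pos [-0.0659  0.0323  0.0937] q [-0.04 -0.19  2.08  0.    1.25  0.03] open 0.0001 F [ 0.3 -0.8 -0.3]
axes in board
 [[-0.004  1.    -0.003]
 [ 1.     0.004  0.   ]
 [ 0.    -0.003 -1.   ]]
(-.066,.028,.034) units [-0.11  0.    1.49]
(-.066,-.155,.034) units [-4.57 -0.02 -0.  ]
```

View pics/s4.png

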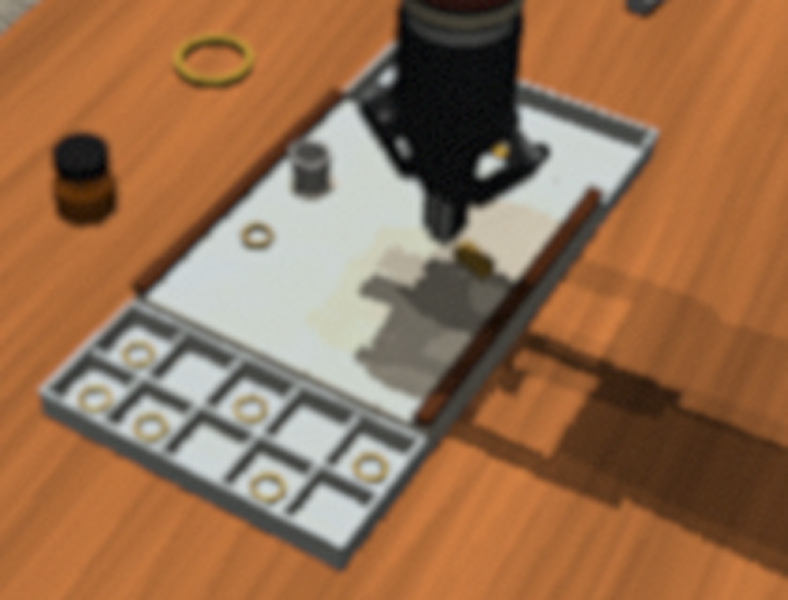

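The slug shows in the tray through the gripper gap at (500,150), and the stub is at (473,258). Next is the stub.

drive_tool --steps '[{"translation": [-0.1,0,0.3],"angular": [0,0,0],"gripper": 0},{"translation": [0,0,0.6],"angular": [0,0,0],"gripper": 0},{"translation": [0,0,0.5],"angular": [0,0,0],"gripper": 0},{"translation": [0,0,0.1],"angular": [0,0,0],"gripper": 0},{"translation": [0,0,0],"angular": [0,0,0],"gripper": 0},{"translation": [-0.2,0,0],"angular": [0,0,0],"gripper": 0},{"translation": [-0.3,0,0],"angular": [0,0,0],"gripper": 0},{"translation": [-0.3,0,0],"angular": [0,0,0],"gripper": 0}]'

```text
t: 11.98
tool_pos: [0.4682, 0.0158, 0.0359]
tool_rot: [2.301, 2.138, 0.001]
contact_force: [-0.3, 0.6, 1.0]
opening: -0.0001
grip_force: 0.2
```

drive_tool --steps '[{"translation": [-0.3,0,0],"angular": [0,0,0],"gripper": 0},{"translation": [-0.3,0,0],"angular": [0,0,0],"gripper": 0},{"translation": [-0.3,0,0],"angular": [0,0,0],"gripper": 0},{"translation": [-0.3,0,0],"angular": [0,0,0],"gripper": 0},{"translation": [-0.3,0,0],"angular": [0,0,0],"gripper": 0},{"translation": [-0.3,0,0],"angular": [0,0,0],"gripper": 0},{"translation": [-0.3,0,0],"angular": [0,0,0],"gripper": 0},{"translation": [-0.3,0,0],"angular": [0,0,0],"gripper": 0}]'

```text
t: 12.98
tool_pos: [0.4607, -0.0799, 0.0353]
tool_rot: [2.302, 2.138, 0.0]
contact_force: [0.6, 1.3, -0.2]
opening: -0.0002
grip_force: 0.2
```

```bash
python3 g.py "(-.066,-.155,.034)"; python3 - <<'E'
from h import *
im=ctrl.get_image("side");cv2.imwrite("pics/s5.png",cv2.resize(im["color"][150:310,190:400,::-1],(788,600),interpolation=cv2.INTER_CUBIC))
E
```

```text
t 12.975 board pos [-0.0639 -0.1024  0.0353] q [-0.33 -0.12  2.13  0.    1.13 -0.26] open -0.0002 F [ 0.6  1.3 -0.2]
axes in board
 [[-0.  1.  0.]
 [ 1.  0.  0.]
 [ 0.  0. -1.]]
(-.066,-.155,.034) units [-1.32 -0.05  0.03]
```

View pics/s5.png

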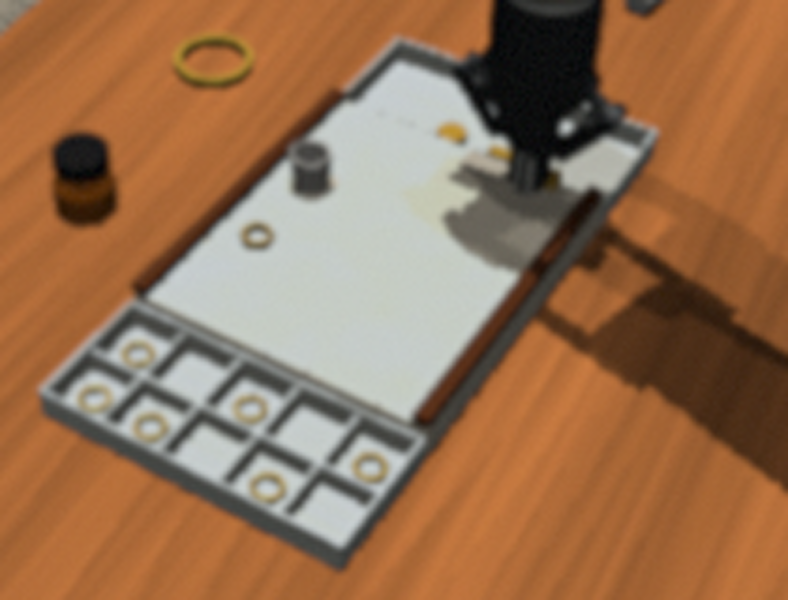

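The button (452,131) and slug (500,153) are in the tray, and the stub is at the edge ahead of the finger (550,180). I'll finish the sweep, rise and move clear.

drive_tool --steps '[{"translation": [-0.3,0,0],"angular": [0,0,0],"gripper": 0},{"translation": [-0.3,0,0],"angular": [0,0,0],"gripper": 0},{"translation": [-0.3,0,0],"angular": [0,0,0],"gripper": 0},{"translation": [-0.3,0,0],"angular": [0,0,0],"gripper": 0},{"translation": [-0.15,0,0],"angular": [0,0,0],"gripper": 0},{"translation": [0,0,0],"angular": [0,0,0],"gripper": 0},{"translation": [0,0,-0.8],"angular": [0,0,0],"gripper": 0},{"translation": [0,0,-0.9],"angular": [0,0,0],"gripper": 0}]'

```text
t: 14.02
tool_pos: [0.4561, -0.1322, 0.1032]
tool_rot: [-2.3, -2.137, 0.001]
contact_force: [0.8, -0.3, 0.6]
opening: 0.0
grip_force: 0.0
```

drive_tool --steps '[{"translation": [0,0,-0.9],"angular": [0,0,0],"gripper": 0},{"translation": [-0.3,0,-0.9],"angular": [0,0,0],"gripper": 0},{"translation": [-0.9,0,-0.8],"angular": [0,0,0],"gripper": 0},{"translation": [-0.9,0,-0.5],"angular": [0,0,0],"gripper": 0},{"translation": [-0.9,0,0],"angular": [0,0,0],"gripper": 0},{"translation": [-0.9,0,0],"angular": [0,0,0],"gripper": 0},{"translation": [-0.9,0,0],"angular": [0,0,0],"gripper": 0},{"translation": [-0.9,0,0],"angular": [0,0,0],"gripper": 0}]'

```text
t: 15.02
tool_pos: [0.44, -0.361, 0.2271]
tool_rot: [-2.301, -2.139, -0.0]
contact_force: [-0.4, -0.6, -0.4]
opening: 0.0001
grip_force: 0.0
```

```bash
python3 g.py; python3 - <<'E'
from h import *
a=ctrl.get_image("side");b=ctrl.get_image("top")
cv2.imwrite("pics/s6.png",np.vstack([cv2.resize(a["color"][150:270,190:400,::-1],(525,300),interpolation=cv2.INTER_CUBIC),cv2.resize(b["color"][155:275,170:380,::-1],(525,300),interpolation=cv2.INTER_CUBIC)]))
E
```

```text
t 15.025 board pos [-0.0637 -0.3843  0.2271] q [-0.82 -0.08  1.75  0.    1.47 -0.74] open 0.0001 F [-0.4 -0.6 -0.4]
axes in board
 [[-0.001  1.    -0.   ]
 [ 1.     0.001  0.   ]
 [ 0.    -0.    -1.   ]]
```

View pics/s6.png

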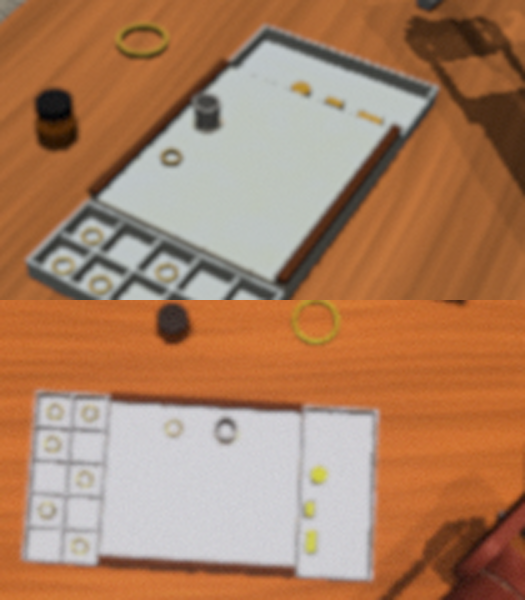

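All three are in the tray: top view button (319,475), slug (309,509) and stub (311,542), with nothing else moved. The slug and stub lie close to the near wall, so I'll check their heights from both views.

```bash
python3 - <<'E'
from h import *
th=np.radians(-4.24);C=np.array([.532,.0175,0]);B=np.array([[np.cos(th),-np.sin(th),0],[np.sin(th),np.cos(th),0],[0,0,1]])
bl={}
for n,(x0,x1,y0,y1) in {"top":(290,322,217,256),"side":(300,352,178,204)}.items():
    im=ctrl.get_image(n);hsv=cv2.cvtColor(im["color"],cv2.COLOR_RGB2HSV)
    m=((hsv[...,0]>15)&(hsv[...,0]<36)&(hsv[...,1]>80)).astype(np.uint8);k=0*m;k[y0:y1,x0:x1]=1
    N,l,st,c=cv2.connectedComponentsWithStats(m*k)
    bl[n]=(im,[(c[i],(l==i)) for i in range(1,N) if st[i,4]>8]);P=cloud(im)
    for c0,mk in bl[n][1]:
        cn=cv2.findContours(mk.astype(np.uint8),0,2)[0][0][:,0];q=(plane(im,cn,.015)-C)@B
        print(n,c0.round(1),mk.sum(),"x",q[:,0].min().round(4),q[:,0].max().round(4),"y",q[:,1].min().round(4),q[:,1].max().round(4),"z",np.nanpercentile(P[mk][:,2],[10,50,90]).round(3))
for c,_ in bl["top"][1]:
  for d,_ in bl["side"][1]:
    o1,r1=ray(bl["top"][0],c);o2,r2=ray(bl["side"][0],d);s=np.linalg.lstsq(np.c_[r1[0],-r2[0]],o2-o1,rcond=None)[0]
    a,b=o1+r1[0]*s[0],o2+r2[0]*s[1]
    if np.linalg.norm(a-b)<.008: print("tri",(((a+b)/2-C)@B).round(4),np.linalg.norm(a-b).round(4))
E
```

```text
top [297.1 224.6] 29 x 0.0156 0.0331 y -0.1658 -0.1487 z [0.009 0.013 0.02 ]
top [293.2 238.2] 16 x -0.0319 -0.015 y -0.1507 -0.1407 z [0.018 0.022 0.024]
top [294.  251.2] 26 x -0.0786 -0.0516 y -0.1533 -0.1456 z [0.009 0.015 0.019]
side [310.2 184.7] 27 x 0.0158 0.0349 y -0.1646 -0.1462 z [0.013 0.015 0.016]
side [323.5 190.5] 16 x -0.0283 -0.0101 y -0.1572 -0.1467 z [0.021 0.023 0.024]
side [337.8 196.6] 18 x -0.0782 -0.0534 y -0.1536 -0.1458 z [0.012 0.014 0.017]
tri [ 0.025  -0.1559  0.0141] 0.0016
tri [-0.0231 -0.1442  0.022 ] 0.0009
tri [-0.0656 -0.1495  0.0151] 0.0
```

The button and stub lie flat on the tray floor. The slug stands on its side with its top at 22 mm, on the floor inside the tray and below the 24 mm rim. Handing in.

```bash
python3 -c "
from station import ctrl
print(ctrl.finish_job())"
```

```text
the job is handed in; nothing more can be done
None
```

I swept the button, slug and stub into the plain catch tray, and the job is handed in at about 15 s; the slug stands on its side inside the tray, and the last pictures show the crucible, the ring and the other things in view unmoved.

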